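Read the air pressure of the water-filter tank with a stick gauge

TASK

Check the air pressure of the white water-filter tank: take the orange stick gauge out of its grey stand, press it straight down over the brass stem on top of the tank until its mouth squeezes the black rubber seal by about 3 mm, and keep it pressed there for a second so that the rod comes out to its reading, never pushing on the tank with more than 20 N. Then put the gauge back upright, all the way down in its stand, with the rod still showing the reading; don't touch the rod and don't disturb the other things.

Things in the scene. Friction and masses are not known exactly. Their poses are not given: they have to be found in the camera images.
- gauge: Stick pressure gauge, 100 mm tall without its rod, about 160 g, standing mouth down in its stand. Origin: centre of its mouth (lower end); z runs up along it; round about z. From the mouth up: steel and brass chuck, 30 mm diameter, z 0 to 48 mm; black flange, 44 mm diameter, 50 to 55 mm; orange ribbed grip, 28 mm diameter, 57 to 97 mm; then the red end cap of the rod, up to 103.5 mm.
- gauge_mouth (a point): Centre of the gauge's mouth (its lower end). The bore above it is 24 mm wide at the mouth, narrows to 15 mm within 10 mm and is 48 mm deep; the thin foot of the rod stands on its centre line, starting 8 mm inside the mouth.
- gauge_grip (a point): Point on the gauge's axis in the orange grip, 82 mm above the mouth: a good height for the grasp.
- rod: The measuring rod that slides in the gauge: only its red cap (9 mm diameter) and, once out, its white graduated shaft show above the orange grip. Not to be touched.
- rod_out (a joint): How far the rod stands out of the gauge, 0 (in, at the start) to 0.026 m. A spring of 0.2 N/mm and a drag of 5 N work against it; the drag keeps it where it was pushed when the gauge comes off.
- rod_tip (a point): Top of the rod's red cap.
- tank: White filter tank with a blue band, 132 mm diameter, fixed and upright. Origin: centre of its underside on the worktop; z up. Its dome ends 86 mm up; the air port stands on its vertical axis: steel nut, black rubber seal ring (32 mm diameter), brass stem. A small blue-capped valve, 18 mm wide, 91 mm high, sits 42 mm from the axis towards the tank's -x.
- port_axis (a point): Point on the vertical axis of the air port, 120 mm above the worktop. The port is not always screwed out equally far: the top of its seal lies 121 to 142 mm above the worktop, which is not reported. The brass stem, 12 mm diameter, reaches 30 mm above the top of the seal; a sprung pin lies inside it, level with its tip.
- seal_in (a joint): How far the rubber seal is squeezed down, 0 (free) to 0.009 m (stop). Pushing the gauge over the stem, one feels the pin with the tank's hidden pressure (up to 6 to 9 N) over the last 20 mm or so before the mouth meets the seal; then the seal adds 2 N per mm of squeeze.
- stand: Grey stand of the gauge, fixed: round foot 84 mm wide and above it a tube 46 to 54 mm in outer diameter, rim 54 mm above the worktop. Its well is 36 mm wide (44 mm at the flared rim). Origin: centre of its underside; z up.
- stand_floor (a point): Centre of the floor of the stand's well, 13 mm above the worktop: the gauge's mouth rests here.
- brush: Bystander: wooden scrubbing brush, 61x154x46 mm; origin at the centre of its underside.
- cup: Bystander: small steel cup, 70 mm wide, 62 mm high; origin at the centre of its underside.
- mug: Bystander: dark teal mug upside down, 81x113x113 mm; origin at the centre of its underside.
- lemon: Bystander: yellow lemon, 72x57x58 mm; origin at the centre of its underside.
- onion: Bystander: brown onion, 78x79x85 mm; origin at the centre of its underside.
Mind the look-alikes: they are no part of the job. What is shaped like the stand but green is not meant.

How it is judged (in metres and radians):
On the way, in this order (a step that is already met when the one before it is completed fails the run):
1. The gauge is lifted out of its stand (z of gauge in the frame of stand_floor above 0.06 m), for 0.1 s.
2. The gauge sits upright over the stem and squeezes the seal by more than 1.5 mm, with the rod pushed out, for 0.6 s (value of joint seal_in above 0.0015 m and value of joint rod_out above 0.004 m and horizontal distance between gauge and port_axis below 0.005 m and angle between gauge's own z axis and vertical below 0.12 rad), for 0.6 s.
At the end, for the whole second after the job is handed in: The gauge stands released and at rest in its stand: mouth within 6 mm of the centre and of the floor of the well, tilted less than 7 degrees, its rod still more than 4 mm out; the tank's seal is free again (horizontal distance between gauge and stand_floor below 0.006 m and z of gauge in the frame of stand_floor below 0.006 m and angle between gauge's own z axis and vertical below 0.12 rad and linear speed of gauge below 0.02 m/s and value of joint rod_out above 0.004 m and value of joint seal_in below 0.001 m and contact force between the fingers and gauge below 0.2 N); the robot touches nothing.
It fails at once if The gauge is pushed on the tank with more than 20 N (contact force between gauge and tank above 20 N).
It fails at once if The robot itself pushes on the tank (more than 5 N) (contact force between any of the fingers, the arm and tank above 5 N).
It fails at once if The robot touches the rod (more than 0.5 N) (contact force between any of the fingers, the arm and rod above 0.5 N).
It fails at once if A bystander is moved by more than 30 mm (distance of any of brush, cup, mug, lemon, onion from where it was at the start of the episode above 0.03 m).
It also fails if it takes over 59 s, if anything falls off the work surface, if the arm or the gripper's body presses on something with over 40 N, if the wrist force passes 120 N, or if a joint passes its speed limit or range.

ROBOT

A 6-joint arm with a two-finger parallel gripper is mounted at the origin on a cart in front of the work surface, level with it; the furniture and walls round the work are solid. World frame = base frame: x ahead of the robot, y to its left, z up, the work surface at z = 0. Lengths are in mm, angles in rad, forces in N, time in s.
With the tool pointing down it reaches from about 300 to 775 mm from the base axis. Payload 14.6 kg.
Tool frame: the origin (TCP) lies midway between the tips of the shut fingers; the grasp point (between the pads) lies 19 mm behind it; y points along the fingers, z is the direction in which the jaws open and shut, and the axes are right-handed (so a half turn about y gives the same grasp; the last joint's range is limited). The gripper opens to 94 mm and grips with 3 to 60 N. Pads are 16 mm wide; open, the fingers measure 119 mm over their backs; the gripper's body (75 mm by 177 mm) begins 78 mm behind the grasp point.
Start: joints at [-1.26, 0.3, 1.521, -0, 1.321, -0.067], TCP at [202.874, -511.206, 205.446] pointing down, gripper open.
Joint ranges: [-3.03, 3.03], [-0.79, 2.21], [0.23, 2.52], [-1.04, 4.18], [0, 3.07], [-2.55, 2.55]. Speed limits (rad/s): [2.22, 2.22, 2.57, 3.14, 3.14, 3.14].

INTERFACE

Orientations are given as [roll, pitch, yaw] about the fixed x, y, z axes, in that order (R = Rz(yaw) Ry(pitch) Rx(roll)).
In Python, from cell import manip gives the robot as it stands.
- The arm moves only by the tool play_rows, never from a script. Its argument "series" is a list of rows, each a list of 3 entries, a list of its own where there are three numbers: the shift along the tool's x, y, z in m, then the turn about the tool's y in rad, then the closure, from 0 (fully open) to 1 (shut). In form: [[[dx, dy, dz], twist, grip], ...]. A call has 1 to 20 rows; each row is the pose to reach, as a shift and turn from the pose measured when the call began, along the tool's axes at that moment; what a row does not reach only later rows make up. A row lasts 1/10 s, in which the tool goes at most 50 mm and 8.59 degrees, less where a joint would pass 70% of its speed; a pose out of reach is approached as far as the arm can. A call with a gripper value outside its range is refused whole. The fingers move at their own pace and stop on an object; "squeeze" is the grip in N (left out, the last holds). Time passes only in rows, so rows that repeat a pose let the fingers close. It gives the time, the measured TCP pose, the force and the opening at its end, in the units of the state.
- manip.read_state(): the state, without advancing time (a new reading comes with each control period).
- manip.camera(name): name is "side" or "top" or "wrist"; returns the picture (384x512x3 uint8, red, green, blue); there is no depth.
- manip.camera_params(name): a dict with "K" (3x3 intrinsics, pixels), "rvec" (rotation vector, rad) and "tvec" (3), from world to camera coordinates, as OpenCV has them. Camera axes: x right, y down, z forward; pixel columns grow to the right and rows downward; lengths in mm; the calibration is good to about 2 mm. A picture is of the moment at which its call begins: read the wrist's pose just before it. camera_params takes no time and is no camera call; for the wrist camera it gives the pose at the moment of the call.
- manip.sign_off(): hands the job in, once; it reports no verdict.
The state is a dict: "clock": time; "joints": joint angles; "qd": joint speeds; "effort": joint torques, N m; "eef_pos": TCP position; "eef_rot": TCP orientation; "wrist_force": force on the tool from outside, world axes, zero at the start; "moment": the same for the moment, N m; "finger_gap": finger opening in mm.
Only numpy, scipy, OpenCV 4.12 (cv2) and the standard library are available. Lean on these libraries where they do the work, as an engineer would, in place of code of your own. Each camera call takes 0.05 s, during which the arm holds its last target. There are 200 camera calls.

## Working session

There is one attempt and no reset: what is moved stays moved. The work goes in short steps, Python scripts to look and compute and a tool call to move; the robot and the scene stay as the last step left them, time stands still between calls to the robot, and variables do not carry over. Pictures are saved under pics/ and viewed, about 8 in all and at most 12, crops included, and the job is handed in when it is done.

Besides the shell and the picture viewer there is one more tool, called in YAML: its name, and indented under it one key for each argument. play_rows: Moves the arm, as the interface text tells. Its arguments: {"type":"object","properties":{"series":{"type":"array","items":{"type":"array"}},"squeeze":{"type":"number"}},"required":["series"]}

```bash
mkdir -p pics
python3 - <<'E'
from cell import manip
import cv2,numpy as np
s=manip.read_state();print(s)
for n in("top","side"):
    im=manip.camera(n);cv2.imwrite(f"pics/{n}0.png",im[:,:,::-1])
    p=manip.camera_params(n);print(n,p)
E
```

```text
{'clock': 0.0, 'joints': array([-1.25960973e+00,  3.00431418e-01,  1.52155348e+00, -1.64286831e-05,
        1.32067402e+00, -6.66101529e-02]), 'qd': array([-0.00050258, -0.00129696, -0.00170028,  0.00134069, -0.0006446 ,
        0.00125408]), 'effort': array([ 1.69687395e-03, -5.31803834e+01, -3.52737021e+01,  7.08409259e-02,
        2.43463519e-02, -9.50713343e-05]), 'eef_pos': array([ 202.79355823, -510.98554235,  204.91976548]), 'eef_rot': array([-1.57186128e+00,  5.50933450e-05, -2.76379185e+00]), 'wrist_force': array([-0.19843854,  0.226142  , -0.05058952]), 'moment': array([ 0.03687101, -0.02702959,  0.0009675 ]), 'finger_gap': 94.06602492599475}
top {'K': array([[435.04755909,   0.        , 254.89261954],
       [  0.        , 435.04755909, 197.93277317],
       [  0.        ,   0.        ,   1.        ]]), 'rvec': array([ 2.11961208, -2.1588819 ,  0.21316721]), 'tvec': array([-69.90840464, 586.60644569, 963.53702039])}
side {'K': array([[474.14894964,   0.        , 258.22278771],
       [  0.        , 474.14894964, 197.06308792],
       [  0.        ,   0.        ,   1.        ]]), 'rvec': array([ 0.05334753, -2.78578766,  1.41269384]), 'tvec': array([567.73264982, 146.5750916 , 979.10596345])}
```

View pics/top0.png

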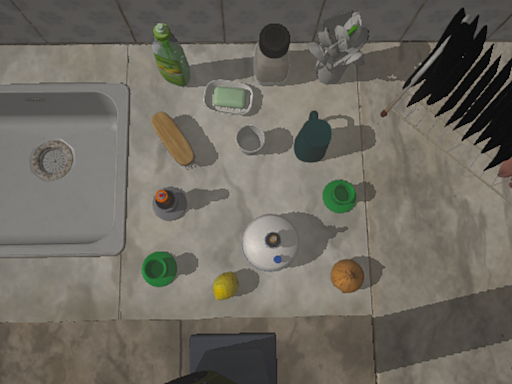

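View pics/side0.png

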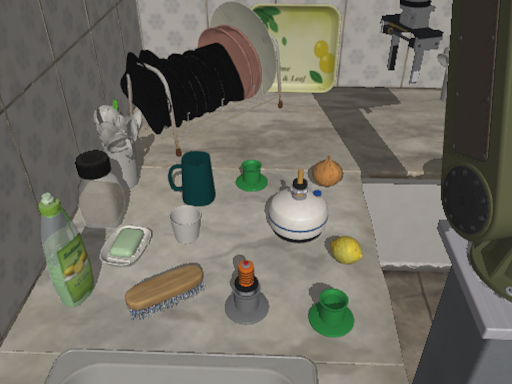

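Candidates for the stand and gauge: the grey stand with the orange gauge at top (168,202) / side (246,285). The two green stands, at top (158,269) and (340,196), are look-alikes. The tank port is at top (272,240) / side (301,180). I'll choose the grey one and check it in a close crop.

```bash
cat > h.py <<'E'
import cv2,numpy as np
from scipy.spatial.transform import Rotation as Ro
def ray(p,u):
    R=cv2.Rodrigues(p["rvec"])[0];c=-R.T@p["tvec"]
    d=R.T@np.linalg.inv(p["K"])@np.array([u[0],u[1],1.]);return c,d/np.linalg.norm(d)
def atz(p,u,z):
    c,d=ray(p,u);return c+d*(z-c[2])/d[2]
def tri(l):
    A=np.zeros((3,3));b=np.zeros(3)
    for p,u in l:
        c,d=ray(p,u);M=np.eye(3)-np.outer(d,d);A+=M;b+=M@c
    x=np.linalg.solve(A,b)
    return x,[cv2.projectPoints(x[None],p["rvec"],p["tvec"],p["K"],None)[0].ravel()-u for p,u in l]
def proj(p,x): return cv2.projectPoints(np.array(x,float).reshape(-1,3),p["rvec"],p["tvec"],p["K"],None)[0].reshape(-1,2)
E
python3 - <<'E'
import cv2,numpy as np
t=cv2.imread("pics/top0.png");s=cv2.imread("pics/side0.png")
c=lambda i,x,y,w=60:cv2.resize(i[y:y+w,x:x+w],(400,300) if 0 else (300,300),interpolation=cv2.INTER_CUBIC)
g=np.vstack([np.hstack([c(t,140,175),c(t,245,215)]),np.hstack([c(s,216,255),c(s,270,160)])])
cv2.imwrite("pics/crop1.png",g)
E
```

```text
(no output)
```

View pics/crop1.png

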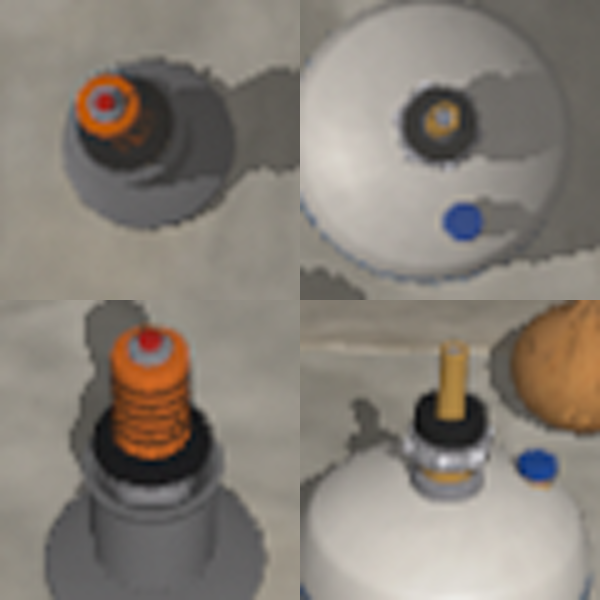

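Crop (5x): the orange gauge with its red cap stands in the grey stand (cap at top (160.6,195), side (245.6,262)). The brass stem tip is at top (273,238.6), side (300.4,168.6), and the seal is the black ring below it.

Run:
```python
from cell import manip
from h import *
t=manip.camera_params("top");s=manip.camera_params("side");w=manip.camera_params("wrist")
print("cap",tri([(t,(160.6,195)),(s,(245.6,261.9))]),atz(t,(160.6,195),116.5))
print("foot",atz(t,(169.5,203.4),5))
print("stem",tri([(t,(273,238.6)),(s,(300.4,168.6))]))
for n,u,z in(("valve",(277.3,258.9),91),("onion",(347,276),40),("lemon",(226,286),28),("cup",(250,139),60),("brush1",(160,118),40),("brush2",(187,160),40),("green",(158,269),54),("mug",(313,140),80)):print(n,atz(t,u,z).round(0))
x=manip.read_state()
R=Ro.from_euler("xyz",x["eef_rot"]).as_matrix();print(R.round(3))
Rw=cv2.Rodrigues(w["rvec"])[0];print("wristcam pos in tool",R.T@(-Rw.T@w["tvec"]-x["eef_pos"]),"axis",R.T@Rw.T, w["K"])
```

```text
cap (array([584.44792718, 126.04781558, 117.36008048]), [array([ 0.02914878, -0.39353504]), array([0.48203546, 0.10352192])]) [583.73917774 126.26327021 116.5       ]
foot [583.62031792 126.09075546   5.        ]
stem (array([ 482.51372728, -113.81611277,  158.43763696]), [array([ 0.08160716, -0.80394444]), array([0.78303611, 0.12839046])])
valve [ 442. -126.   91.]
onion [ 401. -289.   40.]
lemon [384. -10.  28.]
cup [726. -72.  60.]
brush1 [789. 146.  40.]
brush2 [682.  80.  40.]
green [426. 141.  54.]
mug [ 715. -218.   80.]
[[-0.929 -0.     0.369]
 [-0.369  0.001 -0.929]
 [-0.    -1.    -0.001]]
wristcam pos in tool [ -69.06377161 -179.52964008    1.21904212] axis [[-2.11537204e-04  9.72369076e-01  2.33448785e-01]
 [ 3.90546966e-05 -2.33448782e-01  9.72369099e-01]
 [ 9.99999977e-01  2.14809512e-04  1.14075234e-05]] [[328.63757334   0.         258.14357867]
 [  0.         328.63757334 195.55011892]
 [  0.           0.           1.        ]]
```

Measurements agree: gauge at (584,126), where the cap and foot coincide and the cap height is 117 against an expected 116.5. Stem at (482,-114), tip 158, so the seal top is about 128. Next I move above the gauge.

play_rows:
  series:
    - [[-0.05, 0, -0.038], 0.1, 0]
    - [[-0.1, 0, -0.077], 0.2, 0]
    - [[-0.15, 0, -0.115], 0.3, 0]
    - [[-0.589, 0, -0.4515], 0.378, 0]
    - [[-0.589, 0, -0.4515], 0.378, 0]
    - [[-0.589, 0, -0.4515], 0.378, 0]
    - [[-0.589, 0, -0.4515], 0.378, 0]
    - [[-0.589, 0, -0.4515], 0.378, 0]
    - [[-0.589, 0, -0.4515], 0.378, 0]
    - [[-0.589, 0, -0.4515], 0.378, 0]
    - [[-0.589, 0, -0.4515], 0.378, 0]
    - [[-0.589, 0, -0.4515], 0.378, 0]
    - [[-0.589, 0, -0.4515], 0.378, 0]
    - [[-0.589, 0, -0.4515], 0.378, 0]
    - [[-0.589, 0, -0.4515], 0.378, 0]
    - [[-0.589, 0, -0.4515], 0.378, 0]
    - [[-0.589, 0, -0.4515], 0.378, 0]
    - [[-0.589, 0, -0.4515], 0.378, 0]
    - [[-0.589, 0, -0.4515], 0.378, 0]
    - [[-0.589, 0, -0.4515], 0.378, 0]
  squeeze: 30

```text
clock: 2.1
eef_pos: [583.6, 125.1, 205.8]
eef_rot: [-1.572, 0.0, 3.14]
wrist_force: [0.1, 0.4, -0.2]
finger_gap: 93.8
```

Run:
```python
from cell import manip
from h import *
s=manip.read_state();print(s["clock"],s["eef_pos"],s["eef_rot"],s["joints"])
p=manip.camera_params("wrist");im=manip.camera("wrist");cv2.imwrite("pics/w1.png",im[:,:,::-1])
print(proj(p,[[584,126,116.5],[584,126,54]]))
```

```text
2.1 [583.59332866 125.0547194  205.82754531] [-1.57183427e+00  1.21340937e-04  3.14018038e+00] [1.49272471e-01 4.04452370e-01 1.37966635e+00 1.03141055e-03
 1.35719826e+00 1.72126252e+00]
[[256.53438108 200.67833856]
 [256.88782591 185.59113067]]
```

View pics/w1.png

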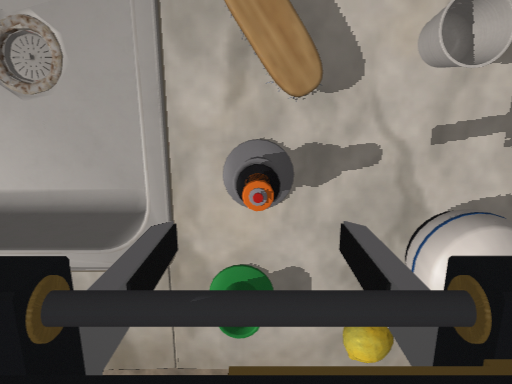

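Wrist view: the red cap is at (258,198), predicted (256.5,200.7), so the gauge is about 2 mm further in x than planned. The correction is small. I descend and grasp.

play_rows:
  series:
    - [[-0.002, 0.04, 0], 0, 0]
    - [[-0.002, 0.08, 0], 0, 0]
    - [[-0.002, 0.11, 0], 0, 0]
    - [[-0.002, 0.13, 0], 0, 0]
    - [[-0.002, 0.13, 0], 0, 0]
    - [[-0.002, 0.13, 0], 0, 0.4]
    - [[-0.002, 0.13, 0], 0, 0.6]
    - [[-0.002, 0.13, 0], 0, 1]
    - [[-0.002, 0.13, 0], 0, 1]
    - [[-0.002, 0.13, 0], 0, 1]
    - [[-0.002, 0.13, 0], 0, 1]
    - [[-0.002, 0.13, 0], 0, 1]
    - [[-0.002, 0.13, 0], 0, 1]
    - [[-0.002, 0.13, 0], 0, 1]
  squeeze: 40

```text
clock: 3.55
eef_pos: [585.6, 125.3, 75.8]
eef_rot: [-1.572, 0.0, 3.14]
wrist_force: [0.9, -0.5, -0.3]
finger_gap: 27.8
```

play_rows:
  series:
    - [[0, -0.015, 0], 0, 1]
    - [[0, -0.04, 0], 0, 1]
    - [[0, -0.07, 0], 0, 1]
    - [[0, -0.1, 0], 0, 1]
    - [[0, -0.13, 0], 0, 1]
    - [[0, -0.16, 0], 0, 1]
    - [[0, -0.18, 0], 0, 1]
    - [[0, -0.18, 0], 0, 1]
    - [[0, -0.18, 0], 0, 1]

```text
clock: 4.45
eef_pos: [585.4, 125.1, 255.4]
eef_rot: [-1.572, -0.0, 3.14]
wrist_force: [-0.3, 0.5, -2.0]
finger_gap: 27.1
```

Run:
```python
from cell import manip
s=manip.read_state();print(s)
```

```text
{'clock': 4.45, 'joints': array([1.48942861e-01, 3.79233873e-01, 1.30019895e+00, 9.92272849e-04,
       1.46223964e+00, 1.72084224e+00]), 'qd': array([ 0.00103881,  0.0209963 ,  0.02301466, -0.00092028, -0.00653342,
        0.0001396 ]), 'effort': array([ 3.78236000e-02, -6.32138658e+01, -3.98410320e+01,  9.36433818e-03,
        6.39944198e-02, -7.52835285e-05]), 'eef_pos': array([585.36300801, 125.1158269 , 255.44694788]), 'eef_rot': array([-1.57175973e+00, -2.26424440e-04,  3.14038217e+00]), 'wrist_force': array([-0.34126153,  0.52315524, -2.03293   ]), 'moment': array([ 0.00144463,  0.0964761 , -0.03244467]), 'finger_gap': 27.135701929720437}
```

play_rows:
  series:
    - [[0.018, -0.005, 0.03], 0, 1]
    - [[0.036, -0.005, 0.06], 0, 1]
    - [[0.054, -0.005, 0.09], 0, 1]
    - [[0.072, -0.005, 0.12], 0, 1]
    - [[0.09, -0.005, 0.15], 0, 1]
    - [[0.108, -0.005, 0.18], 0, 1]
    - [[0.126, -0.005, 0.21], 0, 1]
    - [[0.138, -0.005, 0.23], 0, 1]
    - [[0.143, -0.005, 0.239], 0, 1]
    - [[0.143, -0.005, 0.239], 0, 1]
    - [[0.143, -0.005, 0.239], 0, 1]
    - [[0.143, -0.005, 0.239], 0, 1]

```text
clock: 5.65
eef_pos: [442.4, -112.9, 259.9]
eef_rot: [-1.572, -0.001, 3.141]
wrist_force: [0.1, -0.8, -1.8]
finger_gap: 27.6
```

Run:
```python
from cell import manip
from h import *
s=manip.read_state();print(s["clock"],s["eef_pos"],s["eef_rot"])
p=manip.camera_params("wrist");im=manip.camera("wrist")
u=proj(p,[[482.5,-113.8,158.4]])[0];print(u, proj(p,s["eef_pos"]+[[0,0,-63],[0,0,40.5]]))
x,y=(u-[80,60]).astype(int);x=max(x,0);y=max(y,0);print(x,y)
cv2.imwrite("pics/w2.png",cv2.resize(im[y:y+150,x:x+160,::-1],None,fx=4,fy=4,interpolation=cv2.INTER_CUBIC))
```

```text
5.65 [ 442.449961   -112.91132821  259.91537586] [-1.57208682e+00 -7.23900500e-04  3.14144473e+00]
[258.75710649 151.98132722] [[257.59472634 209.66061424]
 [256.93245138 271.64208401]]
178 91
```

View pics/w2.png

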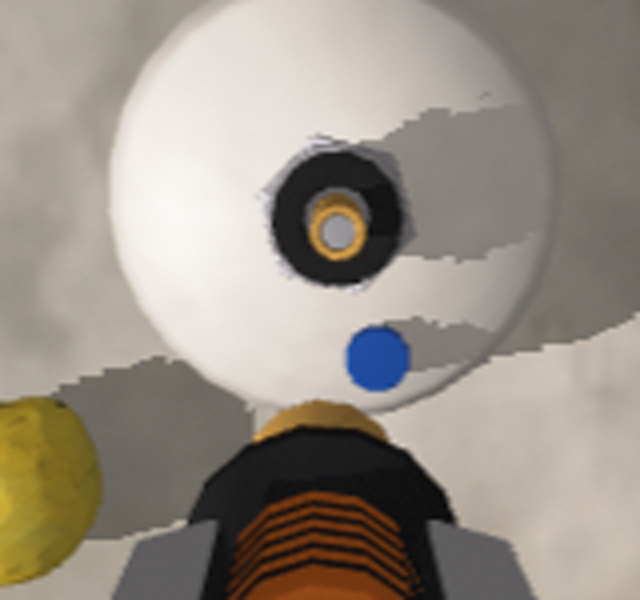

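Wrist crop: the stem tip centre is at full-image (261.9,148.1), predicted (258.8,152.0). The gauge axis in the hand is at column 258.1. I'll compute the relative target from this.

Run:
```python
from cell import manip
from h import *
s=manip.read_state();p=manip.camera_params("wrist")
st=atz(p,(261.9,148.1),158.4);print("stem by wrist",st, s["eef_pos"])
d=np.array([583.593,125.055,205.83])-s["eef_pos"]
R=cv2.Rodrigues(p["rvec"])[0];q=dict(p);q["tvec"]=p["tvec"]-R@d
g=atz(q,(258,197.7),116.5);print("gauge by wrist",g,"-> gauge rel TCP at grasp",g[:2]-[585.5,125.2])
```

```text
stem by wrist [ 485.77666404 -116.5049699   158.4       ] [ 442.44301745 -112.95842056  259.98390874]
gauge by wrist [586.51935634 124.79841098 116.5       ] -> gauge rel TCP at grasp [ 1.01935634 -0.40158902]
```

play_rows:
  series:
    - [[-0.015, 0, 0.001], 0, 1]
    - [[-0.03, 0, 0.002], 0, 1]
    - [[-0.0424, 0, 0.0032], 0, 1]
    - [[-0.0424, 0.015, 0.0032], 0, 1]
    - [[-0.0424, 0.03, 0.0032], 0, 1]
    - [[-0.0424, 0.03, 0.0032], 0, 1]
    - [[-0.0424, 0.03, 0.0032], 0, 1]
    - [[-0.0424, 0.03, 0.0032], 0, 1]

```text
clock: 6.5
eef_pos: [485.2, -116.0, 230.8]
eef_rot: [-1.572, 0.001, -3.141]
wrist_force: [-0.1, -0.0, -1.3]
finger_gap: 27.4
```

Run:
```python
from cell import manip
from h import *
s=manip.read_state();print(s["clock"],s["eef_pos"],s["eef_rot"],s["wrist_force"])
im=manip.camera("side")
cv2.imwrite("pics/s2.png",cv2.resize(im[110:220,250:350,::-1],None,fx=5,fy=5,interpolation=cv2.INTER_CUBIC))
p=manip.camera_params("side");print(proj(p,[s["eef_pos"]-[0,0,63],[485.8,-116.5,158.4],[485.8,-116.5,128.4]]))
```

```text
6.5 [ 485.20653516 -115.97501552  230.83106908] [-1.57170678e+00  5.45769277e-04 -3.14131579e+00] [-0.120413   -0.04659082 -1.33408758]
[[300.09289194 164.34631861]
 [299.5678232  168.01733232]
 [298.84767117 179.86228942]]
```

View pics/s2.png

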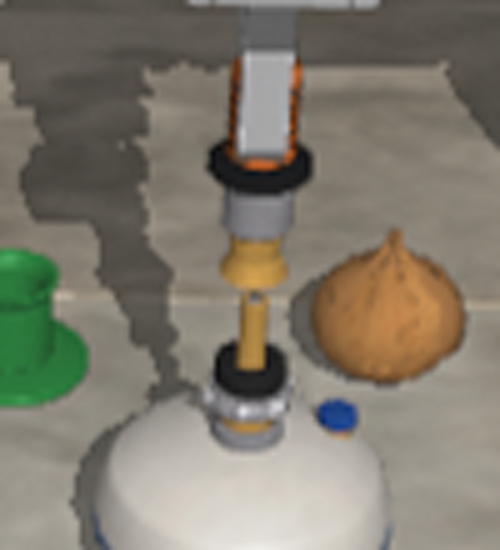

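Side crop: the gauge mouth (254,275) is right above the stem tip (254.5,295) on one line, so it is aligned to about 0.5 mm. I go down slowly and watch the force.

play_rows:
  series:
    - [[0, 0.004, 0], 0, 1]
    - [[0, 0.008, 0], 0, 1]
    - [[0, 0.012, 0], 0, 1]
    - [[0, 0.015, 0], 0, 1]
    - [[0, 0.018, 0], 0, 1]
    - [[0, 0.018, 0], 0, 1]
    - [[0, 0.018, 0], 0, 1]

```text
clock: 7.25
eef_pos: [485.2, -116.1, 212.8]
eef_rot: [-1.572, 0.001, -3.141]
wrist_force: [0.3, -0.1, -1.9]
finger_gap: 27.4
```

play_rows:
  series:
    - [[0, 0.003, 0], 0, 1]
    - [[0, 0.006, 0], 0, 1]
    - [[0, 0.009, 0], 0, 1]
    - [[0, 0.012, 0], 0, 1]
    - [[0, 0.012, 0], 0, 1]
    - [[0, 0.012, 0], 0, 1]

```text
clock: 7.85
eef_pos: [485.3, -116.1, 200.9]
eef_rot: [-1.572, 0.001, -3.141]
wrist_force: [0.5, -0.1, 3.1]
finger_gap: 27.2
```

play_rows:
  series:
    - [[0, 0.002, 0], 0, 1]
    - [[0, 0.004, 0], 0, 1]
    - [[0, 0.004, 0], 0, 1]

```text
clock: 8.15
eef_pos: [485.3, -116.1, 196.7]
eef_rot: [-1.572, 0.001, -3.141]
wrist_force: [0.7, -0.5, 4.1]
finger_gap: 27.8
```

play_rows:
  series:
    - [[0, 0.002, 0], 0, 1]
    - [[0, 0.002, 0], 0, 1]
    - [[0, 0.002, 0], 0, 1]

```text
clock: 8.45
eef_pos: [485.4, -116.1, 194.8]
eef_rot: [-1.572, 0.001, -3.141]
wrist_force: [-0.2, 0.1, 4.2]
finger_gap: 26.9
```

play_rows:
  series:
    - [[0, 0.002, 0], 0, 1]
    - [[0, 0.002, 0], 0, 1]
    - [[0, 0.002, 0], 0, 1]

```text
clock: 8.75
eef_pos: [485.4, -116.1, 192.9]
eef_rot: [-1.572, 0.001, -3.141]
wrist_force: [-0.6, -0.6, 4.3]
finger_gap: 27.6
```

play_rows:
  series:
    - [[0, 0.001, 0], 0, 1]
    - [[0, 0.0015, 0], 0, 1]
    - [[0, 0.0015, 0], 0, 1]

```text
clock: 9.05
eef_pos: [485.4, -116.1, 191.4]
eef_rot: [-1.572, 0.001, -3.141]
wrist_force: [0.2, 0.3, 5.5]
finger_gap: 27.4
```

play_rows:
  series:
    - [[0, 0.001, 0], 0, 1]
    - [[0, 0.001, 0], 0, 1]
    - [[0, 0.001, 0], 0, 1]

```text
clock: 9.35
eef_pos: [485.4, -116.1, 190.4]
eef_rot: [-1.572, 0.001, -3.141]
wrist_force: [-0.0, -0.4, 4.3]
finger_gap: 27.8
```

play_rows:
  series:
    - [[0, 0.001, 0], 0, 1]
    - [[0, 0.001, 0], 0, 1]
    - [[0, 0.001, 0], 0, 1]

```text
clock: 9.65
eef_pos: [485.4, -116.1, 189.4]
eef_rot: [-1.571, 0.001, -3.141]
wrist_force: [-0.2, 1.0, 5.2]
finger_gap: 27.3
```

play_rows:
  series:
    - [[0, 0.001, 0], 0, 1]
    - [[0, 0.001, 0], 0, 1]
    - [[0, 0.001, 0], 0, 1]

```text
clock: 9.95
eef_pos: [485.4, -116.1, 188.5]
eef_rot: [-1.571, 0.001, -3.141]
wrist_force: [0.7, -0.4, 4.5]
finger_gap: 27.4
```

play_rows:
  series:
    - [[0, 0.001, 0], 0, 1]
    - [[0, 0.001, 0], 0, 1]
    - [[0, 0.001, 0], 0, 1]

```text
clock: 10.25
eef_pos: [485.4, -116.1, 187.6]
eef_rot: [-1.571, 0.001, -3.141]
wrist_force: [-0.0, 0.8, 4.9]
finger_gap: 27.8
```

Run:
```python
from cell import manip
from h import *
f=[]
for i in range(8): im=manip.camera("side");f.append(manip.read_state()["wrist_force"])
print(np.mean(f,0),np.std(f,0),manip.read_state()["eef_pos"])
cv2.imwrite("pics/s3.png",cv2.resize(im[110:220,250:350,::-1],None,fx=5,fy=5,interpolation=cv2.INTER_CUBIC))
```

```text
[-0.14622804  0.45421172  5.76725669] [0.32676613 0.54040198 0.31748286] [ 485.43001186 -116.10726956  187.60573631]
```

View pics/s3.png

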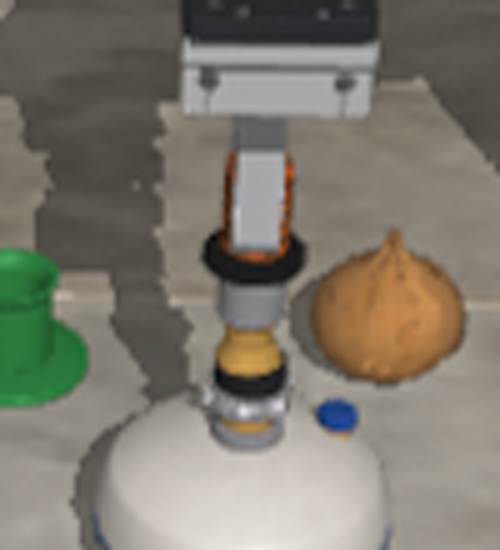

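Side crop: the bell mouth (250,372) is just reaching the seal ring, and there is no visible slip in the grip. I continue 1 mm at a time.

play_rows:
  series:
    - [[0, 0.001, 0], 0, 1]
    - [[0, 0.001, 0], 0, 1]
    - [[0, 0.001, 0], 0, 1]

```text
clock: 10.95
eef_pos: [485.5, -116.1, 186.8]
eef_rot: [-1.571, 0.001, -3.141]
wrist_force: [0.1, -0.2, 6.9]
finger_gap: 27.1
```

play_rows:
  series:
    - [[0, 0.001, 0], 0, 1]
    - [[0, 0.001, 0], 0, 1]
    - [[0, 0.001, 0], 0, 1]

```text
clock: 11.25
eef_pos: [485.6, -116.1, 186.2]
eef_rot: [-1.571, 0.002, -3.141]
wrist_force: [-0.8, 0.2, 8.6]
finger_gap: 27.3
```

play_rows:
  series:
    - [[0, 0, 0], 0, 1]
    - [[0, 0, 0], 0, 1]

```text
clock: 11.45
eef_pos: [485.6, -116.1, 186.5]
eef_rot: [-1.571, 0.002, -3.141]
wrist_force: [-1.3, -0.3, 7.0]
finger_gap: 27.2
```

play_rows:
  series:
    - [[0, 0.001, 0], 0, 1]
    - [[0, 0.002, 0], 0, 1]
    - [[0, 0.002, 0], 0, 1]
    - [[0, 0.002, 0], 0, 1]

```text
clock: 11.85
eef_pos: [485.7, -116.1, 185.1]
eef_rot: [-1.571, 0.003, -3.141]
wrist_force: [-1.7, 0.2, 9.1]
finger_gap: 27.5
```

Run:
```python
from cell import manip
import numpy as np
f=[]
for i in range(8): manip.camera("side");f.append(manip.read_state()["wrist_force"])
print(np.mean(f,0),np.std(f,0),manip.read_state()["eef_pos"],manip.read_state()["eef_rot"])
```

```text
[-1.87031356  0.60481167 10.33016135] [0.51769358 0.33334998 0.35923346] [ 485.66825674 -116.11130747  185.12438679] [-1.57104741e+00  2.58791981e-03 -3.14136315e+00]
```

play_rows:
  series:
    - [[0, 0.001, 0], 0, 1]
    - [[0, 0.001, 0], 0, 1]
    - [[0, 0.001, 0], 0, 1]
    - [[0, 0.001, 0], 0, 1]
    - [[0, 0.001, 0], 0, 1]
    - [[0, 0.001, 0], 0, 1]
    - [[0, 0.001, 0], 0, 1]
    - [[0, 0.001, 0], 0, 1]
    - [[0, 0.001, 0], 0, 1]
    - [[0, 0.001, 0], 0, 1]
    - [[0, 0.001, 0], 0, 1]
    - [[0, 0.001, 0], 0, 1]
    - [[0, 0.001, 0], 0, 1]
    - [[0, 0.001, 0], 0, 1]

```text
clock: 13.65
eef_pos: [485.7, -116.1, 184.7]
eef_rot: [-1.571, 0.003, -3.141]
wrist_force: [-2.8, 0.6, 11.2]
finger_gap: 27.3
```

Run:
```python
from cell import manip
from h import *
s=manip.read_state();print(s["eef_pos"],s["wrist_force"])
a=manip.camera("side");b=manip.camera("wrist")
f=lambda i,x,y:cv2.resize(i[y:y+110,x:x+75,::-1],None,fx=5,fy=5,interpolation=cv2.INTER_CUBIC)
cv2.imwrite("pics/p4.png",np.hstack([f(a,262,115),f(b,220,190)]))
print(manip.read_state()["wrist_force"])
```

```text
[ 485.72962776 -116.11456224  184.73879604] [-2.78747199  0.56145392 11.23448595]
[-2.47576101  0.66799206 11.04314668]
```

View pics/p4.png

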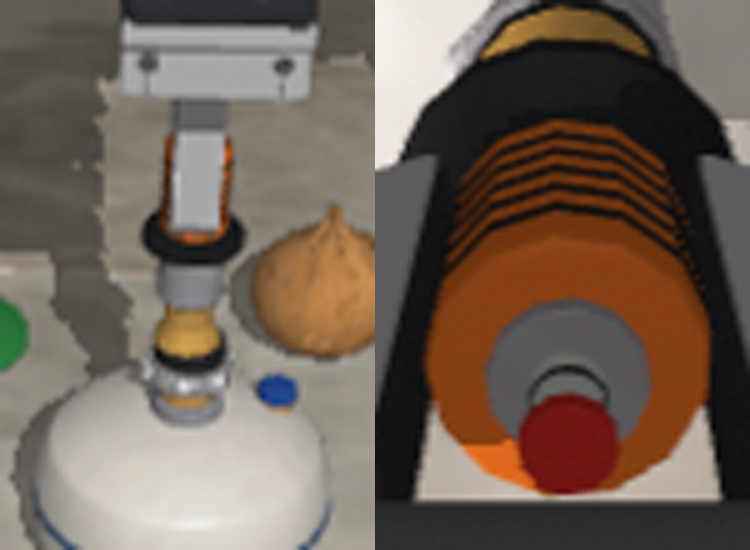

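Picture: the seal is squeezed thin, and the red cap stands out with the white shaft showing. The cap is at wrist row ~279, against 271.6 with the rod in, so it is about 6 mm out, which fits the pin force. Next I lift off straight.

play_rows:
  series:
    - [[0, -0.01, 0], 0, 1]
    - [[0, -0.025, 0], 0, 1]
    - [[0, -0.04, 0], 0, 1]
    - [[0, -0.055, 0], 0, 1]
    - [[0, -0.075, 0], 0, 1]
    - [[0, -0.075, 0], 0, 1]
    - [[0, -0.075, 0], 0, 1]

```text
clock: 14.45
eef_pos: [485.3, -116.0, 259.0]
eef_rot: [-1.571, 0.002, -3.141]
wrist_force: [0.3, 0.4, -2.9]
finger_gap: 27.4
```

play_rows:
  series:
    - [[-0.0125, 0, -0.03], 0, 1]
    - [[-0.025, 0, -0.06], 0, 1]
    - [[-0.0375, 0, -0.09], 0, 1]
    - [[-0.05, 0, -0.12], 0, 1]
    - [[-0.0625, 0, -0.15], 0, 1]
    - [[-0.075, 0, -0.18], 0, 1]
    - [[-0.0875, 0, -0.21], 0, 1]
    - [[-0.096, 0, -0.231], 0, 1]
    - [[-0.1002, 0, -0.2412], 0, 1]
    - [[-0.1002, 0, -0.2412], 0, 1]
    - [[-0.1002, 0, -0.2412], 0, 1]
    - [[-0.1002, 0.06, -0.2412], 0, 1]
    - [[-0.1002, 0.1, -0.2412], 0, 1]
    - [[-0.1002, 0.12, -0.2412], 0, 1]
    - [[-0.1002, 0.12, -0.2412], 0, 1]
    - [[-0.1002, 0.12, -0.2412], 0, 1]
    - [[-0.1002, 0.12, -0.2412], 0, 1]

```text
clock: 16.15
eef_pos: [586.5, 124.9, 141.5]
eef_rot: [-1.572, 0.006, 3.141]
wrist_force: [0.4, -0.3, -2.0]
finger_gap: 27.7
```

Run:
```python
from cell import manip
from h import *
s=manip.read_state();print(s["eef_pos"],s["eef_rot"],s["wrist_force"])
a=manip.camera("side");b=manip.camera("top")
f=lambda i,x,y:cv2.resize(i[y:y+90,x:x+75,::-1],None,fx=5,fy=5,interpolation=cv2.INTER_CUBIC)
cv2.imwrite("pics/p5.png",np.hstack([f(a,210,225),f(b,130,160)]))
```

```text
[586.53313416 124.88391083 141.50264064] [-1.57163551  0.00550664  3.14129454] [ 0.44912335 -0.34134111 -1.97074756]
```

View pics/p5.png

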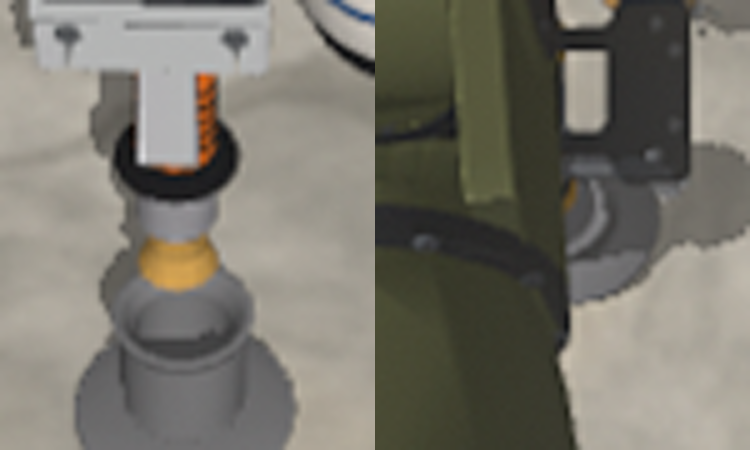

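Side crop: the gauge mouth (178,280) is centred over the grey well (rim centre 183), about 1.5 mm towards +x. That is within the flare, and I correct 1.5 mm while lowering.

play_rows:
  series:
    - [[0.0015, 0, 0], 0, 1]
    - [[0.0015, 0.01, 0], 0, 1]
    - [[0.0015, 0.02, 0], 0, 1]
    - [[0.0015, 0.03, 0], 0, 1]
    - [[0.0015, 0.04, 0], 0, 1]
    - [[0.0015, 0.05, 0], 0, 1]
    - [[0.0015, 0.06, 0], 0, 1]
    - [[0.0015, 0.06, 0], 0, 1]
    - [[0.0015, 0.06, 0], 0, 1]

```text
clock: 17.15
eef_pos: [585.1, 125.2, 81.0]
eef_rot: [-1.572, 0.005, -3.142]
wrist_force: [-0.1, 0.2, -2.5]
finger_gap: 27.5
```

play_rows:
  series:
    - [[0, 0.002, 0], 0, 1]
    - [[0, 0.004, 0], 0, 1]
    - [[0, 0.004, 0], 0, 1]
    - [[0, 0.004, 0], 0, 1]

```text
clock: 17.55
eef_pos: [585.2, 125.2, 77.1]
eef_rot: [-1.572, 0.005, 3.142]
wrist_force: [-0.6, 0.4, -1.3]
finger_gap: 27.6
```

play_rows:
  series:
    - [[0, 0.001, 0], 0, 1]
    - [[0, 0.0015, 0], 0, 1]
    - [[0, 0.0015, 0], 0, 1]

```text
clock: 17.85
eef_pos: [585.4, 125.2, 75.8]
eef_rot: [-1.572, 0.005, 3.142]
wrist_force: [-0.0, -0.1, 0.5]
finger_gap: 27.3
```

It is on the floor (+2.5 N). Release and rise.

play_rows:
  series:
    - [[0, 0, 0], 0, 0.6]
    - [[0, 0, 0], 0, 0.4]
    - [[0, 0, 0], 0, 0]
    - [[0, 0, 0], 0, 0]
    - [[0, 0, 0], 0, 0]
    - [[0, 0, 0], 0, 0]
    - [[0, 0, 0], 0, 0]
    - [[0, 0, 0], 0, 0]
    - [[0, -0.02, 0], 0, 0]
    - [[0, -0.05, 0], 0, 0]
    - [[0, -0.09, 0], 0, 0]
    - [[0, -0.14, 0], 0, 0]
    - [[0, -0.16, 0], 0, 0]
    - [[0, -0.16, 0], 0, 0]
    - [[0, -0.16, 0], 0, 0]
    - [[0, -0.16, 0], 0, 0]

```text
clock: 19.45
eef_pos: [584.0, 125.0, 234.0]
eef_rot: [-1.571, 0.003, -3.142]
wrist_force: [-1.1, 0.4, -0.9]
finger_gap: 93.4
```

Run:
```python
from cell import manip
from h import *
s=manip.read_state();print(s["clock"],s["eef_pos"],s["wrist_force"],s["finger_gap"])
a=manip.camera("side");p=manip.camera_params("wrist");b=manip.camera("wrist")
ps=manip.camera_params("side");print(proj(ps,[[584,126,116.5],[584,126,122.5]]))
f=lambda i,x,y:cv2.resize(i[y:y+90,x:x+75,::-1],None,fx=5,fy=5,interpolation=cv2.INTER_CUBIC)
u=proj(p,[[586.5,124.8,116.5],[586.5,124.8,122.5]]);print(u)
x,y=int(u[0,0])-37,int(u[0,1])-55;print(x,y)
cv2.imwrite("pics/p6.png",np.hstack([f(a,210,225),f(b,x,y)]))
```

```text
19.45 [583.96984032 124.97799076 234.00067943] [-1.1323416   0.37747289 -0.86504302] 93.42853127252954
[[246.34770412 262.34913977]
 [246.29562234 259.84269039]]
[[257.86598218 191.25218814]
 [257.85745612 192.69205817]]
220 136
```

View pics/p6.png

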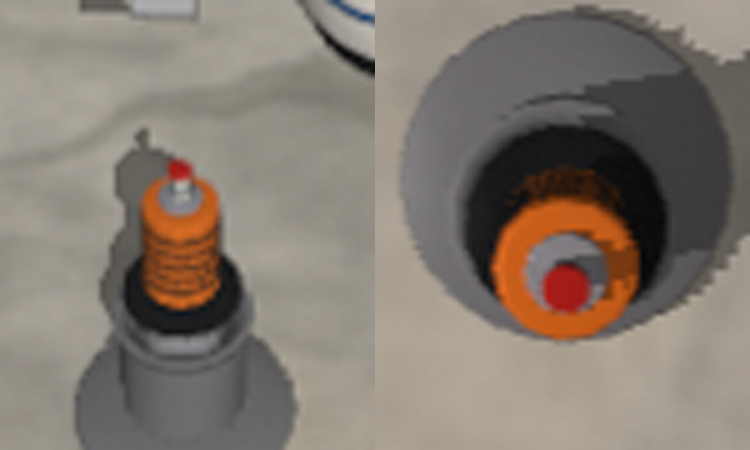

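Final look: the gauge stands upright in the grey stand with its flange at the starting height (row 292 against 292.4). The red cap is about 8 mm out with white shaft showing, and the gripper is clear.

Run:
```python
from cell import manip
print(manip.sign_off())
```

```text
the job is handed in; nothing more can be done
None
```

The tank has been checked and the gauge is back upright in its grey stand, with the rod still showing its reading. The job was handed in at about 19.5 s of the 59 s allowed.

- **Pressing:** I held the gauge on the stem for over a second. The squeeze came out at about 3 mm, worked out from the rise in force, not measured directly. The wrist read about 11 N, so the push on the tank was about 13 N, against the 20 N limit.
- **Rod:** In the last picture the red cap stands out with white shaft below it. I estimate 8 mm out there, against about 6 mm while it was pressed; both are above the required 4 mm.
- **Seating:** The flange is within about 1 mm of its starting height and the gauge looks upright. It touched the well floor with about 2.5 N just before I opened the gripper, which then rose clear.
- **Disagreement:** The wrist camera and the fixed cameras differed by 2 to 4 mm. I aligned the gauge over the stem by relative wrist-camera measurements, and the side view agreed.
- **Not checked:** I took no final overview picture, so the bystanders' positions were not measured again. No unexpected contact forces showed on the way.

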